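Walk the gummed-up jaw of a circuit-board holder free with mallet taps

ROBOT

A 6-joint arm with a two-finger parallel gripper is mounted at the origin on the work surface. World frame = base frame: x ahead of the robot, y to its left, z up, the work surface at z = 0. Lengths are in m, angles in rad, forces in N, time in s.
With the tool pointing down it reaches from about 0.25 to 0.775 m from the base axis. Payload 8.9 kg.
Tool frame: the origin (TCP) lies midway between the tips of the shut fingers; the grasp point (between the pads) lies 19 mm behind it; y points along the fingers, x is the direction in which the jaws open and shut, and the axes are right-handed (so a half turn about y gives the same grasp; the last joint's range is limited). The gripper opens to 85 mm and grips with 20 to 120 N. Pads are 22 mm wide; open, the fingers measure 114 mm over their backs; the gripper's body (76 mm by 85 mm) begins 54 mm behind the grasp point. The pads swing forward as they close: fully open they stand 13 mm farther back than shut.
Start: joints at [1.06, 0.291, -0.153, 1.127, 0, 1.431], TCP at [0.191, 0.489, 0.231] pointing down, gripper open.
Joint ranges: [-2.52, 2.52], [-0.91, 1.74], [-1.3, 1.37], [-1.96, 2.02], [-1.52, 1.47], [-3.14, 3.14]. Speed limits (rad/s): [2.22, 2.22, 2.79, 3.14, 3.14, 3.14].

INTERFACE

Orientations are given as a rotation vector (axis times angle).
In Python, from bench import arm, vision gives the robot as it stands.
- The arm moves only by the tool drive_tool, never from a script. Its arguments are lists of equal length, an entry for each row: "dr": the turn, a rotation vector about the tool's x, y, z each as a share of pi rad, from -1 to 1, a list of three; "slide": the shift along the tool's x, y, z each as a share of 0.03 m, from -1 to 1, a list of three; "hand": the closure, from 0 (fully open) to 1 (shut). In form: {"dr": [[ax, ay, az], ...], "slide": [[dx, dy, dz], ...], "hand": [hand, ...]}. A call has 1 to 8 rows; each row shifts and turns the commanded pose from where the row before left it, along the tool's axes as they then stand; what a row does not reach is not made up. A row lasts 1/12 s, in which the tool goes at most 41.7 mm and 7.16 degrees, less where a joint would pass 70% of its speed; a pose out of reach is approached as far as the arm can. A call with a number of a shift or a turn outside -1 to 1 is refused whole. A call with a gripper value outside its range is refused whole. The fingers move at their own pace and stop on an object; "grip_force" is the grip in N (left out, the last holds). Time passes only in rows, so rows that do not move let the fingers close. It gives the time, the measured TCP pose, the force and the opening at its end, in the units of the state.
- arm.get_state(): the state, without advancing time (a new reading comes with each control period).
- vision.snapshot(name): name is "scene" or "top" or "wrist"; returns the picture (420x560x3 uint8, red, green, blue); there is no depth.
- vision.get_calibration(name): a dict with "intrinsics" (3x3 intrinsics, pixels), "R" (3x3) and "t" (3): a world point X has camera coordinates R X + t. Camera axes: x right, y down, z forward; pixel columns grow to the right and rows downward; lengths in m; the calibration is good to about 2 mm. A picture is of the moment at which its call begins: read the wrist's pose just before it. get_calibration takes no time and is no camera call; for the wrist camera it gives the pose at the moment of the call.
- arm.close_job(): hands the job in, once; it reports no verdict.
The state is a dict: "time_s": time; "joint_pos": joint angles; "joint_vel": joint speeds; "joint_torque": joint torques, N m; "tool_pos": TCP position; "ee_rot": TCP orientation; "contact_force": force on the tool from outside, world axes, zero at the start; "wrist_torque": the same for the moment, N m; "gripper_width": finger opening in m.
Only numpy, scipy, OpenCV 4.12 (cv2) and the standard library are available. Lean on these libraries where they do the work, as an engineer would, in place of code of your own. Each camera call takes 0.05 s, during which the arm holds its last target.

TASK

The sliding jaw of the board holder has gummed up on its two rods and keeps the circuit board trapped. Take the mallet and walk the jaw back with light taps on the board side of its two end blocks, left and right in turn, until its lip stands a few millimetres clear of the board's edge at both ends, then lay the mallet down flat on the rubber mat. Go by feel and stop each tap before it overloads the jaw; touch the jaw with nothing but the mallet, and leave the board and the other things on the bench where they are.

Things in the scene. Friction and masses are not known exactly. Their poses are not given: they have to be found in the camera images.
- holder: Board holder fixed to the bench: steel base plate 290 x 250 x 8 mm, fixed aluminium jaw along its near edge (top 58 mm high), two 12 mm rods along x at y = +95 and -95 mm, 45 mm high, two rear brackets 58 mm high. Origin: centre of the plate's underside, at table height. x points from the fixed to the sliding jaw, the way the sliding jaw opens; y left, z up.
- jaw: Sliding jaw: aluminium cross beam (top 58 mm high) with a bronze bush (20 mm in diameter, 56 mm long) on each rod and an upright block on each bush, 36 mm thick (x), 34 mm wide, 22 to 105 mm high, 5 mm cap on top. A black lip on the beam, 84 mm long, 45 to 51 mm high, reaches over the board's edge. Origin at table height under the middle of the left bush. Axes as the holder's.
- lip_left (a point): Left end of the tip of the sliding jaw's lip, 48 mm high, at holder y = +42 mm. Starts at holder x = -15 to -12.5 mm, over the board, whose edge is at x = -10 mm; clear of it from x = -8 mm on. The lip can go on to about x = +30 mm.
- lip_right (a point): Right end of the tip of the lip, at holder y = -42 mm; else as the left end.
- bush_left (a point): Middle of the jaw's left bush, on the left rod's axis (holder y = +95 mm, 45 mm high), 23 mm on the +x side of the lip's tip line. The left block is clamped on this bush, not always at the same place: the flat face to be struck (towards the board) lies 13 to 23 mm on the -x side of this point, which differs each time and at each end. Strike it in the middle of its width, 85 mm high.
- bush_right (a point): Same, right end (holder y = -95 mm). Each end sticks on its rod, yields only to a push on its own block, at about 6.5 N when the jaw is square, and stays where left. Askew it binds: per mm that one end is ahead, that end needs 1.2 N more, the other 1.2 N less. Over 9.2 N between mallet and jaw overloads it (a mid-beam push needs 13 N). The ends start up to 1.5 mm apart.
- board: The trapped circuit board: loose green board 100 x 90 x 2 mm with a heat sink and low parts (up to 16 mm above its underside), lying on four standoffs 40 mm high with two opposite edges under the lips of the two jaws. Origin: centre of its underside. Its edge towards the sliding jaw is at holder x = -10 mm.
- mallet: Soft-face mallet, about 270 g, lying flat on the mat: cylindrical head 40 mm in diameter, 96 mm long, a flat face at each end, and a flat-sided wooden handle 22 mm wide, 26 mm high, ending in a 30 x 40 mm knob. Origin: under the middle of the head, on its underside. x along the head (faces at +48 and -48 mm); the handle runs to y = -237 mm; z up. Axes of head and handle 20 mm up.
- mallet_grip (a point): Point on the axis of the mallet's handle, 46 mm from the axis of the head (near the balance point), 20 mm above the surface the mallet lies on: the place to grip, across the 22 mm width.
- mallet_middle (a point): Point on the axis of the mallet's handle half way along the whole mallet, 110 mm from the axis of the head.
- mat: Black rubber tool mat fixed to the bench, 260 x 340 mm (its x and y), 2 mm thick. Origin: centre of its underside.
- screwdriver: Bystander: black screwdriver 150 mm long lying on the far part of the mat. Origin: its middle, on its underside.
- solder_reel: Bystander: metal reel 56 mm in diameter, 44 mm high, standing on the bench. Origin: centre of its underside.
- flux_jar: Bystander: small jar 44 mm in diameter, 45 mm high. Origin: centre of its underside.
- multimeter: Bystander: hand-held multimeter 185 x 90 x 45 mm lying on its back. Origin: centre of its underside.
- dev_board: Bystander: white development board 75 x 130 mm, 16 mm high, on short feet. Origin: centre of its underside.
- parts_tray: Bystander: black divided parts tray 100 x 160 x 28 mm. Origin: centre of its underside.

How it is judged:
By the outcome, as a careful person would: the job done as asked, in the order asked, and still so for the second after the job is handed in, with the robot touching nothing.
It also fails if it takes over 67 s, if anything falls off the work surface, if the arm or the gripper's body presses on something with over 40 N, if the wrist force passes 120 N, or if a joint passes its speed limit or range.

## Working session

There is one attempt and no reset: what is moved stays moved. The work goes in short steps, Python scripts to look and compute and a tool call to move; the robot and the scene stay as the last step left them, time stands still between calls to the robot, and variables do not carry over. Pictures are saved under pics/ and viewed, and the job is handed in when it is done.

Besides the shell and the picture viewer there is one more tool, called after "Request:" as name(argument=value, ...) on one line, values as JSON. drive_tool: Moves the arm, as the interface text tells. Its arguments: {"type":"object","properties":{"dr":{"type":"array","items":{"type":"array","items":{"type":"number","minimum":-1,"maximum":1}}},"slide":{"type":"array","items":{"type":"array","items":{"type":"number","minimum":-1,"maximum":1}}},"hand":{"type":"array","items":{"type":"number"}},"grip_force":{"type":"number"}},"required":["dr","slide","hand"]}

```bash
ls; mkdir -p pics
python3 - <<'E'
from bench import arm, vision
import cv2
print(arm.get_state())
for n in("scene","top","wrist"):
    c=vision.get_calibration(n); print(n,c)
    im=vision.snapshot(n); cv2.imwrite(f"pics/{n}0.png",im[:,:,::-1])
E
```

```text
pics
{'time_s': 0.0, 'joint_pos': array([ 1.05971329e+00,  2.91281358e-01, -1.54151393e-01,  1.12669808e+00,
       -1.89047375e-05,  1.43153212e+00]), 'joint_vel': array([ 0.00050044, -0.00067786,  0.00037276, -0.00021128,  0.00028889,
       -0.00104159]), 'joint_torque': array([-1.50053966e-03, -5.37141895e+01,  3.31370437e+01,  1.57450646e-02,
       -2.56943586e-04, -7.37552568e-06]), 'tool_pos': array([0.19049904, 0.48873281, 0.23072239]), 'ee_rot': array([-1.36309321, -0.93019604,  0.93215547]), 'contact_force': array([0.14469713, 0.62950733, 0.25807557]), 'wrist_torque': array([-0.01191977,  0.00686507, -0.00346552]), 'gripper_width': 0.08515054771942163}
scene {'intrinsics': array([[406.64730104,   0.        , 280.04027796],
       [  0.        , 406.64730104, 205.51447157],
       [  0.        ,   0.        ,   1.        ]]), 'R': array([[-0.09570225,  0.99530553,  0.01442147],
       [ 0.73406213,  0.08035318, -0.67431161],
       [-0.67230489, -0.05394688, -0.73830608]]), 't': array([ 0.04700273, -0.3955441 ,  1.54587579])}
top {'intrinsics': array([[529.9573009 ,   0.        , 276.2884323 ],
       [  0.        , 529.9573009 , 213.59635311],
       [  0.        ,   0.        ,   1.        ]]), 'R': array([[ 0.02242074, -0.99959047,  0.01778211],
       [-0.99493597, -0.02405242, -0.09759047],
       [ 0.09797821, -0.01550401, -0.99506778]]), 't': array([-0.00758475,  0.5760077 ,  1.48404258])}
wrist {'intrinsics': array([[295.50001725,   0.        , 277.9693254 ],
       [  0.        , 295.50001725, 212.79385437],
       [  0.        ,   0.        ,   1.        ]]), 'R': array([[ 3.63483374e-01,  9.31600525e-01, -5.45960271e-04],
       [ 8.95235606e-01, -3.49132581e-01,  2.76874792e-01],
       [ 2.57746089e-01, -1.01128147e-01, -9.60905849e-01]]), 't': array([-0.52372896, -0.03683249,  0.37894868])}
```

View pics/scene0.png

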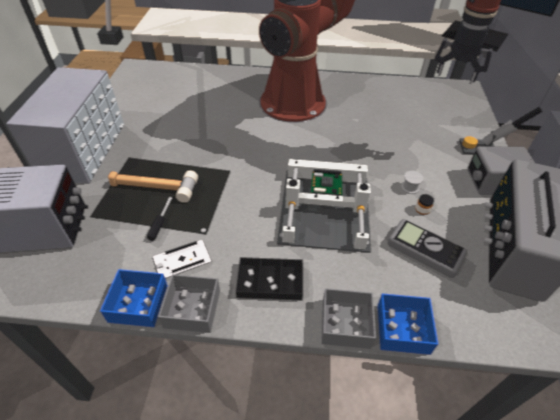

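View pics/top0.png

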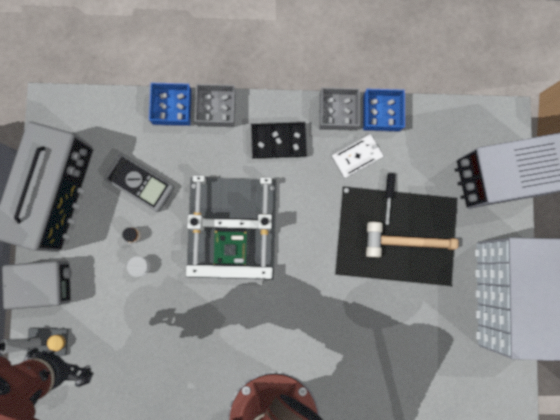

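View pics/wrist0.png

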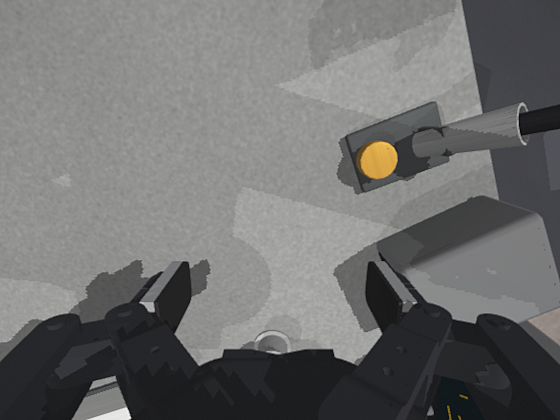

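The top view shows the mallet's head around (374,240), with its handle going right to (457,243). The holder spans about x 187–275 and y 177–280, with the block caps at (195,222) and (265,221). I'll zoom in and measure.

```bash
cat > h.py <<'E'
import numpy as np, cv2
from scipy.spatial.transform import Rotation as Ro
def ray(c,px,z):
    K,R,t=c["intrinsics"],c["R"],c["t"]
    o=-R.T@t; d=R.T@np.linalg.solve(K,[px[0],px[1],1.]); s=(z-o[2])/d[2]; return o+s*d
def proj(c,X):
    p=c["intrinsics"]@(c["R"]@np.asarray(X)+c["t"]); return p[:2]/p[2]
E
python3 - <<'E'
import cv2
im=cv2.imread("pics/top0.png")
a=im[165:290,175:285]; b=im[165:290,330:465]
cv2.imwrite("pics/topA.png",cv2.resize(a,None,fx=4.5,fy=4.5,interpolation=cv2.INTER_CUBIC))
cv2.imwrite("pics/topB.png",cv2.resize(b,None,fx=4.5,fy=4.5,interpolation=cv2.INTER_CUBIC))
from bench import arm
from h import *
s=arm.get_state(); print(Ro.from_rotvec(s["ee_rot"]).as_matrix().round(3))
E
```

```text
[[ 0.363 -0.001 -0.932]
 [ 0.932 -0.001  0.363]
 [-0.001 -1.     0.   ]]
```

View pics/topA.png

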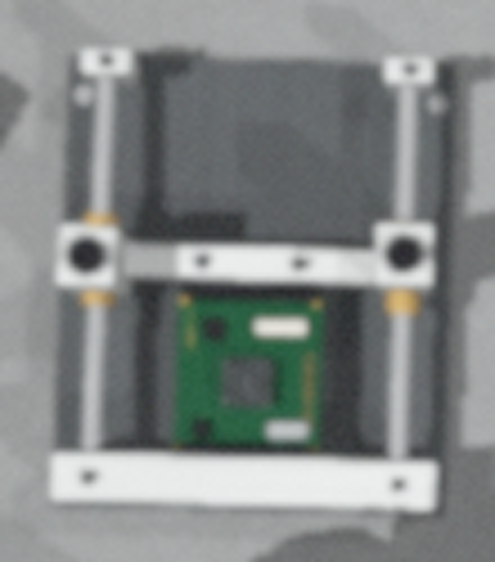

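View pics/topB.png

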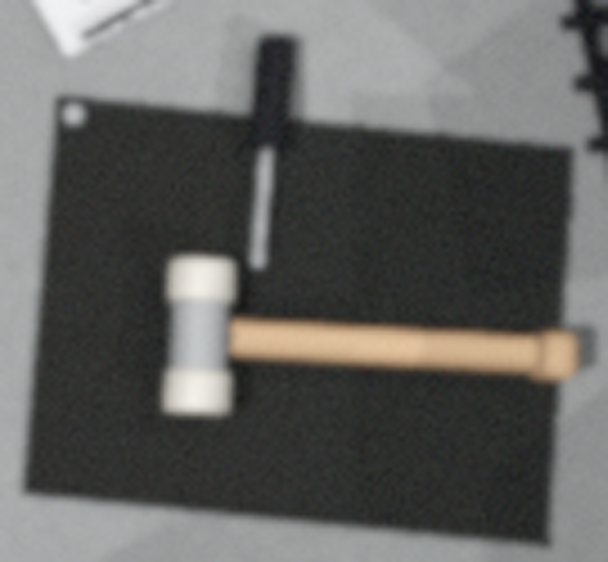

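Run:
```python
from bench import vision
from h import *
c=vision.get_calibration("top")
A=lambda u,v:(175+(u+.5)/4.5-.5,165+(v+.5)/4.5-.5)
B=lambda u,v:(330+(u+.5)/4.5-.5,165+(v+.5)/4.5-.5)
P={}
for n,(u,v),z,f in [("brL",(106,60),.058,A),("brR",(410,69),.058,A),("fjL",(90,477),.058,A),("fjR",(399,485),.058,A),("capL",(87,255),.110,A),("capR",(403,253),.110,A),
 ("fjLend",(50,478),.058,A),("fjRend",(438,487),.058,A),("blkLfaceL",(58,285),.105,A),("blkLfaceR",(120,285),.105,A),("blkRfL",(376,284),.105,A),("blkRfR",(434,284),.105,A),
 ("headFar",(203,256),.035,B),("headNear",(197,414),.035,B),("handA",(240,338),.035,B),("handB",(530,354),.035,B),("knob",(577,355),.035,B),
 ("matNL",(27,490),.002,B),("matFL",(58,100),.002,B),("matFR",(572,150),.002,B),("matNR",(549,542),.002,B),("headC",(200,336),.042,B)]:
    P[n]=ray(c,f(u,v),z); print(n,(P[n]*1000).round(1))
d=P["fjL"]-P["fjR"];print("holder yaw",np.degrees(np.arctan2(-d[0],d[1])))
for a,b in(("brL","fjL"),("brR","fjR")):
    d=P[a]-P[b];print(np.linalg.norm(d),np.degrees(np.arctan2(d[1],d[0])))
d=P["handA"]-P["handB"];print("mallet yaw",np.degrees(np.arctan2(-d[0],d[1])))
d=P["matFL"]-P["matFR"];print("mat yaw",np.degrees(np.arctan2(-d[0],d[1])),np.linalg.norm(d))
```

```text
brL [668.4 227.9  58. ]
brR [667.5  38.2  58. ]
fjL [409.5 228.2  58. ]
fjR [408.9  38.6  58. ]
capL [541.9 227.9 110. ]
capR [547.6  39.3 110. ]
fjLend [408.4 252.6  58. ]
fjRend [408.2  14.6  58. ]
blkLfaceL [523.9 245.2 105. ]
blkLfaceR [524.8 208.2 105. ]
blkRfL [529.   55.1 105. ]
blkRfR [529.8  20.3 105. ]
headFar [ 559.5 -274.7   35. ]
headNear [ 459.8 -271.3   35. ]
handA [ 508.2 -298.3   35. ]
handB [ 502.4 -482.1   35. ]
knob [ 502.4 -511.9   35. ]
matNL [ 409.6 -169.1    2. ]
matFL [ 661.9 -186.4    2. ]
matFR [ 637.5 -522.1    2. ]
matNR [ 383.9 -504.5    2. ]
headC [ 508.5 -271.6   42. ]
holder yaw -0.20248254240995922
0.2588248377703092 -0.060461420430115216
0.25861948634047954 -0.10133783725242249
mallet yaw -1.8152249364355706
mat yaw -4.167779087216396 0.3365608367461869
```

Request:
drive_tool(dr=[[0,0.039,0],[0,0.039,0],[0,0.039,0],[0,0.039,0],[0,0.039,0],[0,0.039,0],[0,0.039,0],[0,0.039,0]], slide=[[-0.69,0,-0.72],[-0.6,0,-0.8],[-0.49,0,-0.87],[-0.38,0,-0.92],[-0.27,0,-0.96],[-0.15,0,-0.99],[-0.03,0,-1],[0.09,0,-1]], hand=[0,0,0,0,0,0,0,0])

```text
time_s: 0.82
tool_pos: [0.2921, 0.2703, 0.2312]
ee_rot: [-1.564, -0.167, 0.167]
contact_force: [0.3, 0.5, 0.4]
gripper_width: 0.0857
```

Request:
drive_tool(dr=[[0,0.039,0],[0,0.03,0],[0,0,0],[0,0,0],[0,0,0],[0,0,0]], slide=[[0.2,0,-1],[0.3,0,-1],[0.4,0,-0.9],[0.4,0,-0.9],[0.4,0,-0.5],[0.4,0,0]], hand=[0,0,0,0,0,0])

```text
time_s: 1.32
tool_pos: [0.3646, 0.1434, 0.2313]
ee_rot: [-1.572, 0.001, -0.001]
contact_force: [0.0, -0.0, -0.0]
gripper_width: 0.0852
```

Run:
```python
from bench import arm,vision
from h import *
import pickle
s=arm.get_state(); c=vision.get_calibration("wrist"); im=vision.snapshot("wrist")
pickle.dump((s,c),open("w1.pkl","wb"))
cv2.imwrite("pics/w1.png",im[:,:,::-1]); print(s["time_s"],s["tool_pos"],Ro.from_rotvec(s["ee_rot"]).as_matrix().round(3),s["joint_pos"].round(2),s["contact_force"])
```

```text
1.3167 [0.36458675 0.14340363 0.23130822] [[ 1.    -0.     0.001]
 [-0.001 -0.001  1.   ]
 [-0.    -1.    -0.001]] [ 0.19  0.04 -0.47  1.07 -0.    1.76] [ 0.01720681 -0.03781114 -0.03601512]
```

View pics/w1.png

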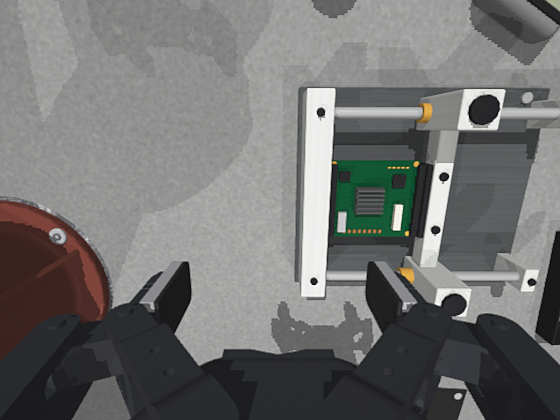

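Run:
```python
import cv2
im=cv2.imread("pics/w1.png")
cv2.imwrite("pics/w1z.png",cv2.resize(im[80:210,390:520],None,fx=4.6,fy=4.6,interpolation=cv2.INTER_CUBIC))
cv2.imwrite("pics/w1y.png",cv2.resize(im[190:320,380:510],None,fx=4.6,fy=4.6,interpolation=cv2.INTER_CUBIC))
```

```text
(no output)
```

View pics/w1z.png

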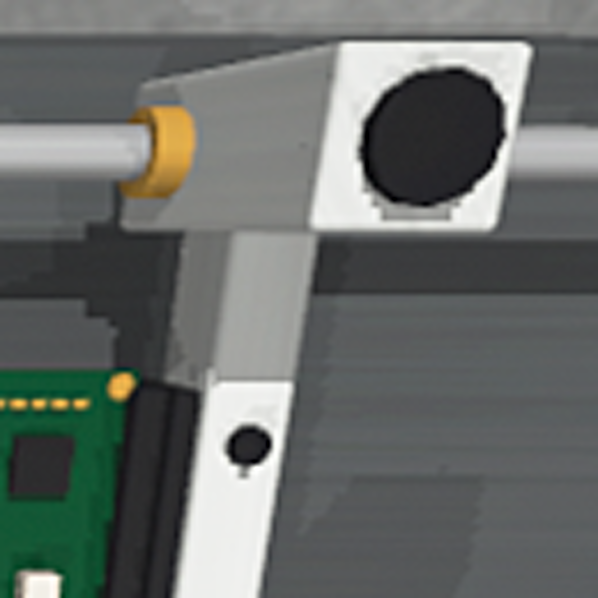

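View pics/w1y.png

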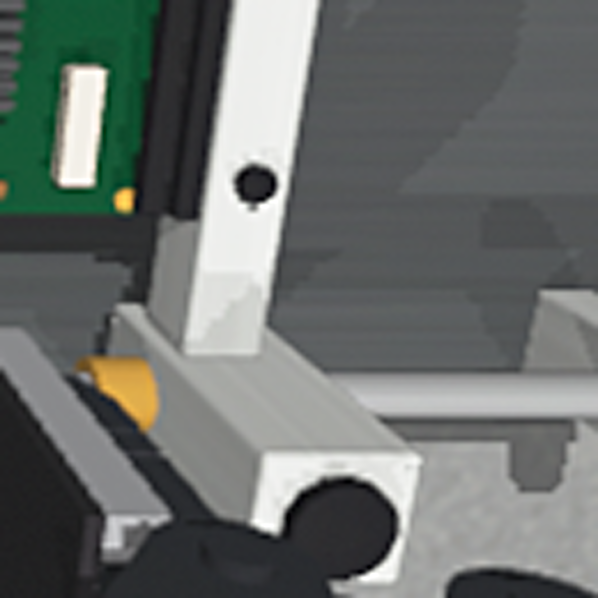

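Run:
```python
import pickle
from h import *
s,c=pickle.load(open("w1.pkl","rb"))
Z=lambda u,v:(390+(u+.5)/4.6-.5,80+(v+.5)/4.6-.5)
Y=lambda u,v:(380+(u+.5)/4.6-.5,190+(v+.5)/4.6-.5)
F=lambda u,v:(u,v)
for n,p,z,f in [("LfaceA",(340,42),.105,Z),("LfaceB",(310,229),.105,Z),("LfarA",(532,42),.105,Z),("LfarB",(498,229),.105,Z),("RfaceA",(264,452),.105,Y),("RfarA",(421,456),.105,Y),
 ("lipL z45",(137,385),.045,Z),("lipLtop51",(160,388),.051,Z),("lipR z45",(138,210),.045,Y),("lipRtop51",(178,215),.051,Y),
 ("boardL",(122,372),.042,Z),("boardR",(138,210),.042,Y),
 ("fjL",(321,112),.058,F),("fjR",(313.5,281),.058,F),("beamscrL",(248,446),.058,Z),("beamscrR",(256,184),.058,Y),
 ("bushLend",(135,160),.045,Z),("bushLtop",(155,107),.055,Z),("bushRtop",(88,359),.055,Y)]:
    print(n,(ray(c,f(*p),z)*1000).round(1))
```

```text
LfaceA [522.4 244.1 105. ]
LfaceB [522.4 211.  105. ]
LfarA [557.8 244.1 105. ]
LfarB [558.3 211.  105. ]
RfaceA [528.   54.7 105. ]
RfarA [563.2  53.7 105. ]
lipL z45 [521.8 174.5  45. ]
lipLtop51 [524.5 174.5  51. ]
lipR z45 [521.4  89.7  45. ]
lipRtop51 [528.8  90.6  51. ]
boardL [519.2 177.3  42. ]
boardR [522.8  88.6  42. ]
fjL [409.  227.8  58. ]
fjR [407.5  36.6  58. ]
beamscrL [543.5 161.8  58. ]
beamscrR [543.5 101.4  58. ]
bushLend [514.6 225.9  45. ]
bushLtop [513.  236.7  55. ]
bushRtop [508.7  52.5  55. ]
```

Request:
drive_tool(dr=[[0,0.01,0],[0,0,0],[0,0,0],[0,0,0],[0,0,0],[0,0,0],[0,0,0],[0,0,0]], slide=[[0.3,0,-1],[0.3,0,-1],[0.3,0,-1],[0.3,0,-1],[0.3,0,-1],[0.3,0,-1],[0.3,0,-1],[0.3,0,-1]], hand=[0,0,0,0,0,0,0,0])

```text
time_s: 2.03
tool_pos: [0.4305, -0.0966, 0.2312]
ee_rot: [-1.57, 0.023, -0.022]
contact_force: [1.7, 1.2, -0.5]
gripper_width: 0.0851
```

Request:
drive_tool(dr=[[0,0,0],[0,0,0],[0,0,0],[0,0,0],[0,0,0],[0,0,0],[0,0,0],[0,0,0]], slide=[[0.3,0,-1],[0.3,0,-1],[0.3,0.5,-1],[0.3,0.5,-1],[0.3,0.5,-1],[0.3,0.5,-1],[0.3,0.3,-0.4],[0,0,0]], hand=[0,0,0,0,0,0,0,0])

```text
time_s: 2.7
tool_pos: [0.4881, -0.2909, 0.1596]
ee_rot: [-1.569, 0.026, -0.023]
contact_force: [-1.4, 0.5, -0.7]
gripper_width: 0.0856
```

Run:
```python
from bench import arm,vision
from h import *
import pickle
s=arm.get_state(); c=vision.get_calibration("wrist"); im=vision.snapshot("wrist")
pickle.dump((s,c),open("w2.pkl","wb"))
cv2.imwrite("pics/w2.png",im[:,:,::-1]); print(s["time_s"],s["tool_pos"],Ro.from_rotvec(s["ee_rot"]).as_matrix().round(3),s["joint_pos"].round(2),s["contact_force"])
for n,p in (("grip",[.507,-.3176,.022]),("head",[.5085,-.2716,.022])): print(n,proj(c,p))
```

```text
2.7 [ 0.48814213 -0.29092238  0.15958492] [[ 1.    -0.002  0.031]
 [-0.031  0.001  1.   ]
 [-0.002 -1.     0.001]] [-0.67  0.42 -0.15  1.   -0.    0.94] [-1.35882582  0.48614312 -0.7029992 ]
grip [297.21188239 226.89081558]
head [298.14133798 181.4064704 ]
```

View pics/w2.png

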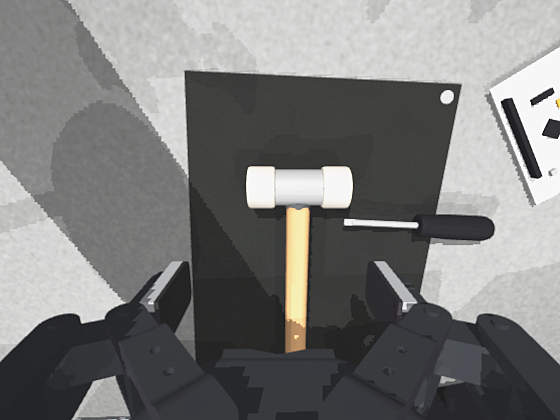

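The head's centre is at (299,187) and the handle axis at (298,227). The screwdriver tip at (345,222) is only about 43 mm to the side, so I'll partly close the fingers before descending.

Run:
```python
from h import *
import pickle
s,c=pickle.load(open("w2.pkl","rb"))
for n,p,z in [("head",(299.5,187),.022),("hTop",(298.3,215),.035),("hBot",(296.8,300),.035),("faceL",(246,187),.022),("faceR",(353,187),.022),("sdtip",(345,222),.005),("matL",(186,72),.002),("matR",(462,84),.002)]:
    print(n,(ray(c,p,z)*1000).round(1))
im=cv2.imread("pics/w2.png"); hsv=cv2.cvtColor(im,cv2.COLOR_BGR2HSV)
m=cv2.inRange(hsv,(8,70,90),(28,255,255)); 
for r in (215,230,250,270,290):
    x=np.where(m[r,260:340])[0]+260; q=[ray(c,(v,r),.03)*1000 for v in (x.min()-.5,x.max()+.5)]; print(r,x.min(),x.max(),q[0].round(1),q[1].round(1))
g=cv2.inRange(hsv,(0,0,110),(179,70,255))[160:212,235:365]
n,l,st,ce=cv2.connectedComponentsWithStats(g); print(st[1:][st[1:,4]>200],ce)
```

```text
head [ 509.7 -277.1   22. ]
hTop [ 507.5 -301.4   35. ]
hBot [ 504.8 -392.6   35. ]
faceL [ 458.2 -275.5   22. ]
faceR [ 561.3 -278.7   22. ]
sdtip [ 558.5 -319.5    5. ]
matL [ 406.5 -168.9    2. ]
matR [ 665.  -187.4    2. ]
215 286 309 [ 495.4 -302.5   30. ] [ 518.5 -303.2   30. ]
230 286 308 [ 495.1 -317.7   30. ] [ 517.5 -318.4   30. ]
250 286 308 [ 494.6 -338.8   30. ] [ 517.5 -339.5   30. ]
270 286 307 [ 494.  -360.7   30. ] [ 516.4 -361.4   30. ]
290 285 307 [ 492.4 -383.6   30. ] [ 516.3 -384.3   30. ]
[[  11    6  107   44 4180]] [[65.74873982 23.42225669]
 [63.7277512  26.77679426]
 [72.         47.        ]]
```

Request:
drive_tool(dr=[[0,0,0],[0,0,0],[0,0,0],[0,0,0],[0,0,0],[0,0,0]], slide=[[0.32,0.5,-0.54],[0.32,0.7,-0.54],[0,0.8,0],[0,0.8,0],[0,0,0],[0,0,0]], hand=[0.45,0.45,0.45,0.45,0.45,0.45], grip_force=100)

```text
time_s: 3.25
tool_pos: [0.5053, -0.3207, 0.0782]
ee_rot: [-1.569, 0.023, -0.021]
contact_force: [-0.3, -0.2, 0.6]
gripper_width: 0.0471
```

Run:
```python
from bench import arm,vision
from h import *
s=arm.get_state(); c=vision.get_calibration("wrist"); im=vision.snapshot("wrist")
cv2.imwrite("pics/w3.png",im[:,:,::-1]); print(s["time_s"],s["tool_pos"],s["contact_force"])
```

```text
3.25 [ 0.50526035 -0.32069692  0.07824433] [-0.29126566 -0.16003178  0.5636247 ]
```

View pics/w3.png

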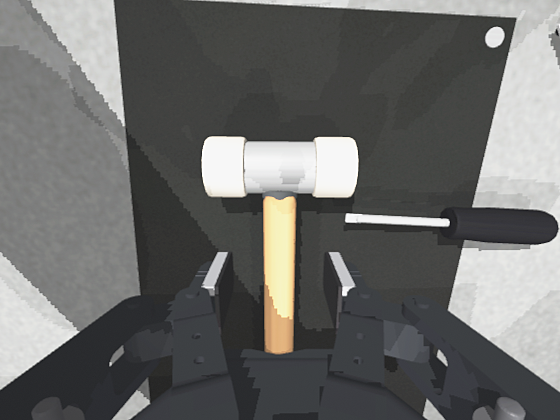

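Request:
drive_tool(dr=[[0,0,0],[0,0,0],[0,0,0],[0,0,0],[0,0,0]], slide=[[0.03,0.9,-0.1],[0,0.8,0],[0,0.5,0],[0,0.23,0],[0,0,0]], hand=[0.45,0.45,0.45,0.45,0.45])

```text
time_s: 3.72
tool_pos: [0.5067, -0.3252, 0.0058]
ee_rot: [-1.57, 0.023, -0.023]
contact_force: [-0.4, -0.1, -0.1]
gripper_width: 0.0473
```

Request:
drive_tool(dr=[[0,0,0],[0,0,0],[0,0,0],[0,0,0],[0,0,0],[0,0,0]], slide=[[0,0,0],[0,0,0],[0,0,0],[0,0,0],[0,0,0],[0,0,0]], hand=[0.7,0.8,0.9,1,1,1])

```text
time_s: 4.22
tool_pos: [0.5077, -0.3264, 0.0076]
ee_rot: [-1.572, 0.021, -0.025]
contact_force: [-0.6, 1.5, 5.9]
gripper_width: 0.0206
```

Request:
drive_tool(dr=[[0,0,0],[0,0,0],[0,0,0],[0,0,0],[0,0,0],[0,0,0]], slide=[[0,-0.2,0],[0,-0.6,0],[0,-1,0],[0,-1,0],[0,-0.5,0],[0,0,0]], hand=[1,1,1,1,1,1])

```text
time_s: 4.72
tool_pos: [0.5087, -0.3274, 0.1093]
ee_rot: [-1.575, 0.019, -0.028]
contact_force: [1.4, -0.8, -2.5]
gripper_width: 0.0204
```

Run:
```python
from bench import arm,vision
from h import *
import pickle
s=arm.get_state(); c=vision.get_calibration("wrist"); im=vision.snapshot("wrist")
pickle.dump((s,c),open("w4.pkl","wb"))
cv2.imwrite("pics/w4.png",im[:,:,::-1]); print(s["time_s"],s["tool_pos"],s["contact_force"],s["wrist_torque"],Ro.from_rotvec(s["ee_rot"]).as_matrix().round(4))
```

```text
4.7167 [ 0.508688   -0.32738726  0.10929686] [ 1.35035681 -0.80159843 -2.52754191] [-0.05110958 -0.0688566   0.02066856] [[ 0.9996  0.0056  0.0293]
 [-0.0293 -0.0046  0.9996]
 [ 0.0058 -1.     -0.0045]]
```

View pics/w4.png

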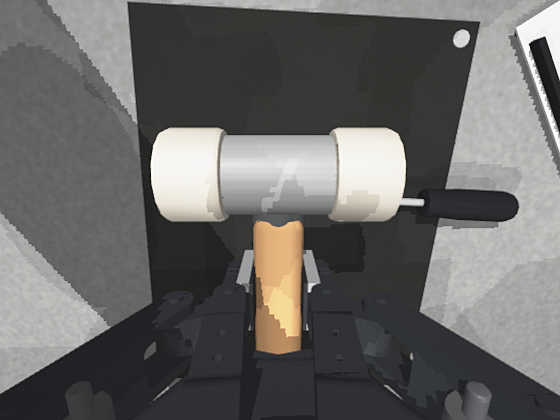

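Run:
```python
import pickle
from h import *
s,c=pickle.load(open("w4.pkl","rb")); R=Ro.from_rotvec(s["ee_rot"]).as_matrix(); T=s["tool_pos"]
im=cv2.imread("pics/w4.png"); hsv=cv2.cvtColor(im,cv2.COLOR_BGR2HSV)
for n,p,z in [("hc",(278.5,174),.124),("hL",(151,174),.124),("hR",(405,174),.124),("handTop",(279,225),.137),("handBot",(279,340),.137)]:
    X=ray(c,p,z); print(n,(X*1000).round(1),(R.T@(X-T)*1000).round(1))
w=cv2.inRange(hsv,(0,0,150),(179,60,255)); 
for r in range(140,215,10):
    x=np.where(w[r,100:420])[0]+100; print(r,x.min(),x.max())
```

```text
hc [ 510.9 -277.5  124. ] [  0.8 -14.9  49.9]
hL [ 455.6 -275.8  124. ] [-54.5 -15.2  49.9]
hR [ 566.1 -279.2  124. ] [ 56.1 -14.6  49.8]
handTop [ 510.5 -296.5  137. ] [  1.  -27.8  30.8]
handBot [ 508.9 -352.8  137. ] [  1.1 -27.6 -25.6]
140 155 400
150 152 403
160 151 405
170 151 405
180 151 404
190 153 403
200 155 419
210 160 396
```

Request:
drive_tool(dr=[[0,-0.0095,0],[0,0,0],[0,0,0],[0,0,0],[0,0,0],[0,0,0],[0,0,0],[0,0,0]], slide=[[-0.2,0,0.5],[-0.2,0,0.9],[-0.2,0,1],[-0.2,0,1],[-0.2,0,1],[-0.2,0,1],[-0.2,0,1],[-0.2,0,1]], hand=[1,1,1,1,1,1,1,1])

```text
time_s: 5.43
tool_pos: [0.4573, -0.1018, 0.1033]
ee_rot: [-1.57, 0.001, 0.002]
contact_force: [1.3, -0.4, -2.9]
gripper_width: 0.0204
```

Request:
drive_tool(dr=[[0,0,0],[0,0,0],[0,0,0],[0,0,0],[0,0,0],[0,0,0]], slide=[[-0.2,0,1],[-0.1,0,1],[0,0,0.8],[0,0.2,0.3],[0,0.3,0],[0,0,0]], hand=[1,1,1,1,1,1])

```text
time_s: 5.93
tool_pos: [0.4484, -0.0103, 0.0874]
ee_rot: [-1.571, 0.001, 0.004]
contact_force: [-0.9, -0.5, -1.9]
gripper_width: 0.0204
```

```bash
cat > st.py <<'E'
from bench import arm,vision
from h import *
s=arm.get_state(); R=Ro.from_rotvec(s["ee_rot"]).as_matrix()
print(s["time_s"],(s["tool_pos"]*1000).round(2),"F",s["contact_force"].round(2),"yaw",np.degrees(np.arctan2(R[1,0],R[0,0])).round(2),"xz",R[2,0].round(4))
E
python3 st.py
python3 - <<'E'
from bench import arm,vision
from h import *
import pickle
s=arm.get_state(); c=vision.get_calibration("wrist"); im=vision.snapshot("wrist")
pickle.dump((s,c),open("w5.pkl","wb"))
cv2.imwrite("pics/w5.png",im[:,:,::-1])
E
```

```text
5.9333 [448.42 -10.3   87.37] F [-0.89 -0.54 -1.86] yaw 0.09 xz -0.003
```

View pics/w5.png

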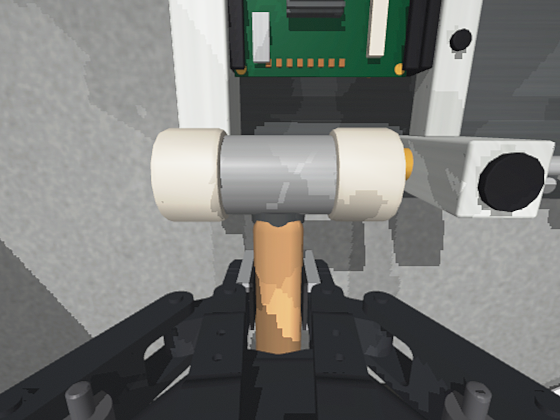

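Request:
drive_tool(dr=[[0,0,0],[0,0,0],[0,0,0],[0,0,0],[0,0,0],[0,0,0]], slide=[[0,0.3,-0.07],[0,0.26,0],[0.4,0,0],[0.3,0,0],[0,0,0],[0,0,0]], hand=[1,1,1,1,1,1])

```text
time_s: 6.48
tool_pos: [0.4712, -0.013, 0.0723]
ee_rot: [-1.571, 0.0, -0.0]
contact_force: [0.2, 0.3, -3.1]
gripper_width: 0.0204
```

```bash
python3 st.py
python3 - <<'E'
import pickle
from h import *
s,c=pickle.load(open("w5.pkl","rb"))
for p in [(470,141),(458,217),(553,141),(542,217)]: print((ray(c,p,.105)*1000).round(1))
E
```

```text
6.4833 [471.17 -13.04  72.35] F [ 0.17  0.27 -3.13] yaw -0.0 xz -0.0
[528.2  53.8 105. ]
[528.8  21.  105. ]
[562.3  53.8 105. ]
[565.9  21.1 105. ]
```

Request:
drive_tool(dr=[[0,0,0],[0,0,0],[0,0,0],[0,0,0]], slide=[[0.1,0,0],[0.05,0,0],[0.03,0,0],[0,0,0]], hand=[1,1,1,1])

```text
time_s: 6.82
tool_pos: [0.4764, -0.0126, 0.0727]
ee_rot: [-1.571, -0.001, 0.0]
contact_force: [0.5, -0.1, -2.1]
gripper_width: 0.0207
```

Request:
drive_tool(dr=[[0,0,0],[0,0,0]], slide=[[0.03,0,0],[0,0,0]], hand=[1,1])

```text
time_s: 6.98
tool_pos: [0.4772, -0.0126, 0.0727]
ee_rot: [-1.571, -0.001, 0.0]
contact_force: [-0.1, -0.4, -2.5]
gripper_width: 0.0205
```

```bash
python3 st.py
```

```text
6.9833 [477.16 -12.59  72.67] F [-0.14 -0.45 -2.5 ] yaw 0.03 xz 0.0001
```

Request:
drive_tool(dr=[[0,0,0],[0,0,0]], slide=[[0.03,0,0],[0,0,0]], hand=[1,1])

```text
time_s: 7.15
tool_pos: [0.4782, -0.0126, 0.0727]
ee_rot: [-1.571, -0.001, 0.0]
contact_force: [-0.2, 0.1, -2.7]
gripper_width: 0.0207
```

Request:
drive_tool(dr=[[0,0,0],[0,0,0]], slide=[[0.02,0,0],[0,0,0]], hand=[1,1])

```text
time_s: 7.32
tool_pos: [0.4787, -0.0126, 0.0726]
ee_rot: [-1.571, -0.0, 0.0]
contact_force: [0.7, 0.8, -2.4]
gripper_width: 0.0203
```

Request:
drive_tool(dr=[[0,0,0],[0,0,0]], slide=[[0.02,0,0],[0,0,0]], hand=[1,1])

```text
time_s: 7.48
tool_pos: [0.4793, -0.0126, 0.0726]
ee_rot: [-1.571, -0.0, 0.0]
contact_force: [0.5, -0.5, -2.3]
gripper_width: 0.021
```

Request:
drive_tool(dr=[[0,0,0],[0,0,0]], slide=[[0.02,0,0],[0,0,0]], hand=[1,1])

```text
time_s: 7.65
tool_pos: [0.4794, -0.0126, 0.0725]
ee_rot: [-1.571, 0.0, 0.001]
contact_force: [-1.9, -0.8, -1.5]
gripper_width: 0.0202
```

Request:
drive_tool(dr=[[0,0,0],[0,0,0]], slide=[[0.02,0,0],[0,0,0]], hand=[1,1])

```text
time_s: 7.82
tool_pos: [0.4796, -0.0126, 0.0724]
ee_rot: [-1.571, 0.001, 0.002]
contact_force: [-4.0, -0.4, 0.4]
gripper_width: 0.0205
```

Request:
drive_tool(dr=[[0,0,0],[0,0,0]], slide=[[0.01,0,0],[0.01,0,0]], hand=[1,1])

```text
time_s: 7.98
tool_pos: [0.4799, -0.0126, 0.0723]
ee_rot: [-1.571, 0.001, 0.002]
contact_force: [-6.6, -0.4, -0.6]
gripper_width: 0.0201
```

Request:
drive_tool(dr=[[0,0,0],[0,0,0]], slide=[[0.01,0,0],[0,0,0]], hand=[1,1])

```text
time_s: 8.15
tool_pos: [0.4801, -0.0126, 0.0723]
ee_rot: [-1.571, 0.001, 0.002]
contact_force: [-6.9, -2.1, 0.3]
gripper_width: 0.0204
```

Request:
drive_tool(dr=[[0,0,0],[0,0,0]], slide=[[0.01,0,0],[0,0,0]], hand=[1,1])

```text
time_s: 8.32
tool_pos: [0.4804, -0.0126, 0.0723]
ee_rot: [-1.571, 0.001, 0.002]
contact_force: [-6.1, -2.4, 1.2]
gripper_width: 0.0201
```

Request:
drive_tool(dr=[[0,0,0],[0,0,0]], slide=[[0.01,0,0],[0,0,0]], hand=[1,1])

```text
time_s: 8.48
tool_pos: [0.4805, -0.0126, 0.0723]
ee_rot: [-1.571, 0.002, 0.002]
contact_force: [-5.8, -1.7, 1.1]
gripper_width: 0.0203
```

Request:
drive_tool(dr=[[0,0,0],[0,0,0]], slide=[[0.01,0,0],[0.01,0,0]], hand=[1,1])

```text
time_s: 8.65
tool_pos: [0.481, -0.0127, 0.0723]
ee_rot: [-1.571, 0.002, 0.002]
contact_force: [-7.3, -1.5, 0.4]
gripper_width: 0.0203
```

Request:
drive_tool(dr=[[0,0,0],[0,0,0]], slide=[[0.01,0,0],[0,0,0]], hand=[1,1])

```text
time_s: 8.82
tool_pos: [0.4812, -0.0127, 0.0722]
ee_rot: [-1.571, 0.002, 0.003]
contact_force: [-6.9, -2.4, 1.3]
gripper_width: 0.0203
```

Request:
drive_tool(dr=[[0,0,0],[0,0,0]], slide=[[0.01,0,0],[0.01,0,0]], hand=[1,1])

```text
time_s: 8.98
tool_pos: [0.4816, -0.0127, 0.0722]
ee_rot: [-1.571, 0.002, 0.003]
contact_force: [-8.9, -2.5, 1.1]
gripper_width: 0.0203
```

Request:
drive_tool(dr=[[0,0,0],[0,0,0]], slide=[[0.01,0,0],[0,0,0]], hand=[1,1])

```text
time_s: 9.15
tool_pos: [0.4818, -0.0127, 0.0722]
ee_rot: [-1.571, 0.002, 0.003]
contact_force: [-8.7, -1.6, 0.7]
gripper_width: 0.0205
```

Request:
drive_tool(dr=[[0,0,0],[0,0,0],[0,0,0],[0,0,0],[0,0,0],[0,0,0],[0,0,0],[0,0,0]], slide=[[-0.3,0,0],[-0.3,0,0.25],[0,0,1],[0,0,1],[0,0,1],[0,0,1],[0,0,1],[0,0,1]], hand=[1,1,1,1,1,1,1,1])

```text
time_s: 9.82
tool_pos: [0.465, 0.1769, 0.0729]
ee_rot: [-1.57, -0.001, -0.0]
contact_force: [0.8, -0.1, -2.5]
gripper_width: 0.0205
```

Request:
drive_tool(dr=[[0,0,0],[0,0,0],[0,0,0]], slide=[[0,0,0.1],[0.1,0,0],[0,0,0]], hand=[1,1,1])

```text
time_s: 10.07
tool_pos: [0.4688, 0.1781, 0.0727]
ee_rot: [-1.571, -0.002, 0.0]
contact_force: [-0.1, -0.7, -2.2]
gripper_width: 0.0206
```

```bash
python3 st.py
python3 - <<'E'
from bench import arm,vision
from h import *
im=vision.snapshot("wrist")
cv2.imwrite("pics/w6.png",im[:,:,::-1])
E
```

```text
10.0667 [468.84 178.14  72.75] F [-0.1  -0.69 -2.18] yaw 0.08 xz 0.001
```

View pics/w6.png

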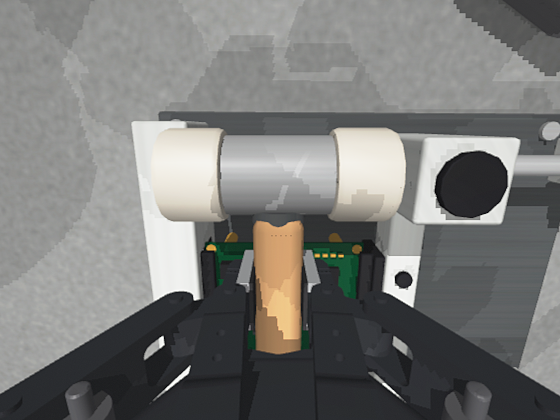

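Request:
drive_tool(dr=[[0,0,0],[0,0,0],[0,0,0]], slide=[[0.06,0,0],[0.04,0,0],[0,0,0]], hand=[1,1,1])

```text
time_s: 10.37
tool_pos: [0.4721, 0.1772, 0.0727]
ee_rot: [-1.571, 0.0, -0.001]
contact_force: [0.2, -0.8, -3.3]
gripper_width: 0.0205
```

Request:
drive_tool(dr=[[0,0,0],[0,0,0]], slide=[[0.03,0,0],[0,0,0]], hand=[1,1])

```text
time_s: 10.53
tool_pos: [0.4728, 0.1775, 0.0726]
ee_rot: [-1.571, 0.0, -0.0]
contact_force: [0.0, 0.6, -3.3]
gripper_width: 0.0204
```

Request:
drive_tool(dr=[[0,0,0],[0,0,0]], slide=[[0.03,0,0],[0,0,0]], hand=[1,1])

```text
time_s: 10.7
tool_pos: [0.4736, 0.1778, 0.0726]
ee_rot: [-1.571, -0.0, 0.0]
contact_force: [0.3, 0.9, -3.3]
gripper_width: 0.0205
```

Request:
drive_tool(dr=[[0,0,0],[0,0,0]], slide=[[0.02,0,0],[0,0,0]], hand=[1,1])

```text
time_s: 10.87
tool_pos: [0.4738, 0.1779, 0.0725]
ee_rot: [-1.571, -0.0, 0.001]
contact_force: [0.5, -0.4, -2.4]
gripper_width: 0.0205
```

Request:
drive_tool(dr=[[0,0,0],[0,0,0]], slide=[[0.02,0,0],[0,0,0]], hand=[1,1])

```text
time_s: 11.03
tool_pos: [0.474, 0.1778, 0.0724]
ee_rot: [-1.571, 0.0, 0.001]
contact_force: [-1.8, -1.3, -1.7]
gripper_width: 0.0202
```

Request:
drive_tool(dr=[[0,0,0],[0,0,0]], slide=[[0.02,0,0],[0,0,0]], hand=[1,1])

```text
time_s: 11.2
tool_pos: [0.4744, 0.1779, 0.0724]
ee_rot: [-1.571, 0.001, 0.002]
contact_force: [-6.1, -0.8, -0.5]
gripper_width: 0.0203
```

Request:
drive_tool(dr=[[0,0,0],[0,0,0]], slide=[[0.01,0,0],[0,0,0]], hand=[1,1])

```text
time_s: 11.37
tool_pos: [0.4748, 0.1778, 0.0724]
ee_rot: [-1.571, 0.001, 0.002]
contact_force: [-5.0, -0.9, 0.0]
gripper_width: 0.0203
```

Request:
drive_tool(dr=[[0,0,0],[0,0,0]], slide=[[0.01,0,0],[0,0,0]], hand=[1,1])

```text
time_s: 11.53
tool_pos: [0.475, 0.1778, 0.0724]
ee_rot: [-1.571, 0.001, 0.002]
contact_force: [-5.7, -0.6, -0.1]
gripper_width: 0.0206
```

Request:
drive_tool(dr=[[0,0,0],[0,0,0]], slide=[[0.01,0,0],[0,0,0]], hand=[1,1])

```text
time_s: 11.7
tool_pos: [0.4752, 0.1778, 0.0724]
ee_rot: [-1.571, 0.001, 0.002]
contact_force: [-5.7, -0.7, -0.3]
gripper_width: 0.0203
```

Request:
drive_tool(dr=[[0,0,0],[0,0,0],[0,0,0]], slide=[[0.01,0,0],[0.01,0,0],[0,0,0]], hand=[1,1,1])

```text
time_s: 11.95
tool_pos: [0.4757, 0.1778, 0.0724]
ee_rot: [-1.571, 0.001, 0.002]
contact_force: [-6.3, -0.4, 1.4]
gripper_width: 0.0202
```

Request:
drive_tool(dr=[[0,0,0],[0,0,0],[0,0,0]], slide=[[0.01,0,0],[0.01,0,0],[0,0,0]], hand=[1,1,1])

```text
time_s: 12.2
tool_pos: [0.4762, 0.1778, 0.0724]
ee_rot: [-1.571, 0.001, 0.002]
contact_force: [-6.5, -1.6, 1.0]
gripper_width: 0.0204
```

Request:
drive_tool(dr=[[0,0,0],[0,0,0]], slide=[[0.01,0,0],[0,0,0]], hand=[1,1])

```text
time_s: 12.37
tool_pos: [0.4764, 0.1778, 0.0724]
ee_rot: [-1.571, 0.001, 0.002]
contact_force: [-6.4, -0.9, 1.8]
gripper_width: 0.0204
```

Request:
drive_tool(dr=[[0,0,0],[0,0,0],[0,0,0]], slide=[[0.01,0,0],[0.01,0,0],[0,0,0]], hand=[1,1,1])

```text
time_s: 12.62
tool_pos: [0.4769, 0.1778, 0.0723]
ee_rot: [-1.571, 0.001, 0.003]
contact_force: [-7.2, -0.3, 3.0]
gripper_width: 0.0207
```

Request:
drive_tool(dr=[[0,0,0],[0,0,0]], slide=[[0.01,0,0],[0,0,0]], hand=[1,1])

```text
time_s: 12.78
tool_pos: [0.4771, 0.1778, 0.0723]
ee_rot: [-1.571, 0.001, 0.003]
contact_force: [-7.6, -0.7, 1.9]
gripper_width: 0.0201
```

Request:
drive_tool(dr=[[0,0,0],[0,0,0],[0,0,0],[0,0,0],[0,0,0],[0,0,0],[0,0,0],[0,0,0]], slide=[[-0.3,0,0],[-0.15,0,-0.25],[0,0,-1],[0,0,-1],[0,0,-1],[0,0,-1],[0,0,-1],[0,0,-1]], hand=[1,1,1,1,1,1,1,1])

```text
time_s: 13.45
tool_pos: [0.465, -0.0115, 0.0729]
ee_rot: [-1.571, -0.001, -0.001]
contact_force: [-0.1, -0.4, -2.7]
gripper_width: 0.0202
```

Request:
drive_tool(dr=[[0,0,0],[0,0,0],[0,0,0],[0,0,0]], slide=[[0.2,0,-0.1],[0.2,0,0],[0.07,0,0],[0,0,0]], hand=[1,1,1,1])

```text
time_s: 13.78
tool_pos: [0.4799, -0.012, 0.0727]
ee_rot: [-1.571, -0.002, 0.0]
contact_force: [0.2, 0.8, -2.3]
gripper_width: 0.0206
```

Request:
drive_tool(dr=[[0,0,0],[0,0,0],[0,0,0]], slide=[[0.03,0,0],[0.02,0,0],[0,0,0]], hand=[1,1,1])

```text
time_s: 14.03
tool_pos: [0.4806, -0.0119, 0.0725]
ee_rot: [-1.571, -0.001, 0.002]
contact_force: [0.3, -0.7, -2.9]
gripper_width: 0.0203
```

Request:
drive_tool(dr=[[0,0,0],[0,0,0]], slide=[[0.02,0,0],[0,0,0]], hand=[1,1])

```text
time_s: 14.2
tool_pos: [0.4812, -0.0123, 0.0726]
ee_rot: [-1.571, -0.001, 0.001]
contact_force: [-0.3, 0.4, -2.8]
gripper_width: 0.0201
```

Request:
drive_tool(dr=[[0,0,0],[0,0,0]], slide=[[0.02,0,0],[0,0,0]], hand=[1,1])

```text
time_s: 14.37
tool_pos: [0.4814, -0.0124, 0.0725]
ee_rot: [-1.571, 0.0, 0.001]
contact_force: [-1.9, 1.1, -2.7]
gripper_width: 0.0203
```

Request:
drive_tool(dr=[[0,0,0],[0,0,0]], slide=[[0.02,0,0],[0,0,0]], hand=[1,1])

```text
time_s: 14.53
tool_pos: [0.4816, -0.0124, 0.0724]
ee_rot: [-1.571, 0.001, 0.002]
contact_force: [-5.2, 0.7, -0.9]
gripper_width: 0.0205
```

Request:
drive_tool(dr=[[0,0,0],[0,0,0],[0,0,0]], slide=[[0.01,0,0],[0.01,0,0],[0,0,0]], hand=[1,1,1])

```text
time_s: 14.78
tool_pos: [0.4822, -0.0125, 0.0724]
ee_rot: [-1.571, 0.001, 0.002]
contact_force: [-4.4, 0.2, 0.2]
gripper_width: 0.0202
```

Request:
drive_tool(dr=[[0,0,0],[0,0,0],[0,0,0]], slide=[[0.01,0,0],[0.01,0,0],[0,0,0]], hand=[1,1,1])

```text
time_s: 15.03
tool_pos: [0.4826, -0.0125, 0.0724]
ee_rot: [-1.571, 0.001, 0.002]
contact_force: [-4.7, 0.5, 0.3]
gripper_width: 0.0206
```

Request:
drive_tool(dr=[[0,0,0],[0,0,0],[0,0,0],[0,0,0]], slide=[[0.01,0,0],[0.01,0,0],[0.01,0,0],[0,0,0]], hand=[1,1,1,1])

```text
time_s: 15.37
tool_pos: [0.4834, -0.0125, 0.0724]
ee_rot: [-1.571, 0.001, 0.002]
contact_force: [-6.2, -0.4, 1.1]
gripper_width: 0.0203
```

Request:
drive_tool(dr=[[0,0,0],[0,0,0],[0,0,0]], slide=[[0.01,0,0],[0.01,0,0],[0,0,0]], hand=[1,1,1])

```text
time_s: 15.62
tool_pos: [0.4838, -0.0126, 0.0723]
ee_rot: [-1.571, 0.002, 0.002]
contact_force: [-5.8, -0.4, 1.9]
gripper_width: 0.0202
```

Request:
drive_tool(dr=[[0,0,0],[0,0,0],[0,0,0]], slide=[[0.01,0,0],[0.01,0,0],[0,0,0]], hand=[1,1,1])

```text
time_s: 15.87
tool_pos: [0.4843, -0.0126, 0.0723]
ee_rot: [-1.571, 0.002, 0.003]
contact_force: [-8.5, -0.9, 2.0]
gripper_width: 0.0204
```

Request:
drive_tool(dr=[[0,0,0],[0,0,0],[0,0,0],[0,0,0],[0,0,0],[0,0,0],[0,0,0],[0,0,0]], slide=[[-0.4,0,0],[-0.3,0,0.3],[0,0,1],[0,0,1],[0,0,1],[0,0,1],[0,0,1],[0,0,1]], hand=[1,1,1,1,1,1,1,1])

```text
time_s: 16.53
tool_pos: [0.4646, 0.1784, 0.0728]
ee_rot: [-1.57, -0.001, -0.001]
contact_force: [1.1, -0.5, -2.4]
gripper_width: 0.0207
```

Request:
drive_tool(dr=[[0,0,0],[0,0,0],[0,0,0],[0,0,0]], slide=[[0.2,0,0.04],[0.1,0,0],[0.05,0,0],[0,0,0]], hand=[1,1,1,1])

```text
time_s: 16.87
tool_pos: [0.4755, 0.177, 0.0726]
ee_rot: [-1.571, 0.0, -0.001]
contact_force: [-0.6, -0.2, -2.2]
gripper_width: 0.0202
```

Request:
drive_tool(dr=[[0,0,0],[0,0,0],[0,0,0],[0,0,0]], slide=[[0.02,0,0],[0.02,0,0],[0.02,0,0],[0,0,0]], hand=[1,1,1,1])

```text
time_s: 17.2
tool_pos: [0.4767, 0.177, 0.0725]
ee_rot: [-1.571, 0.001, 0.0]
contact_force: [0.0, -0.8, -2.8]
gripper_width: 0.0204
```

Request:
drive_tool(dr=[[0,0,0],[0,0,0],[0,0,0]], slide=[[0.01,0,0],[0.01,0,0],[0,0,0]], hand=[1,1,1])

```text
time_s: 17.45
tool_pos: [0.4769, 0.1773, 0.0724]
ee_rot: [-1.571, 0.001, 0.001]
contact_force: [-3.9, -2.1, -1.2]
gripper_width: 0.0201
```

Request:
drive_tool(dr=[[0,0,0],[0,0,0],[0,0,0]], slide=[[0.01,0,0],[0.01,0,0],[0,0,0]], hand=[1,1,1])

```text
time_s: 17.7
tool_pos: [0.4773, 0.1774, 0.0723]
ee_rot: [-1.571, 0.001, 0.002]
contact_force: [-5.1, -3.1, -1.5]
gripper_width: 0.0208
```

Request:
drive_tool(dr=[[0,0,0],[0,0,0],[0,0,0],[0,0,0]], slide=[[0.01,0,0],[0.01,0,0],[0.01,0,0],[0,0,0]], hand=[1,1,1,1])

```text
time_s: 18.03
tool_pos: [0.478, 0.1774, 0.0723]
ee_rot: [-1.571, 0.001, 0.002]
contact_force: [-5.3, -2.0, -0.1]
gripper_width: 0.0208
```

Request:
drive_tool(dr=[[0,0,0],[0,0,0],[0,0,0]], slide=[[0.01,0,0],[0.01,0,0],[0,0,0]], hand=[1,1,1])

```text
time_s: 18.28
tool_pos: [0.4784, 0.1773, 0.0723]
ee_rot: [-1.571, 0.001, 0.002]
contact_force: [-6.6, -1.7, -0.7]
gripper_width: 0.0204
```

Request:
drive_tool(dr=[[0,0,0],[0,0,0],[0,0,0]], slide=[[0.01,0,0],[0.01,0,0],[0,0,0]], hand=[1,1,1])

```text
time_s: 18.53
tool_pos: [0.479, 0.1774, 0.0723]
ee_rot: [-1.571, 0.001, 0.002]
contact_force: [-6.5, -2.7, 1.0]
gripper_width: 0.0203
```

Request:
drive_tool(dr=[[0,0,0],[0,0,0],[0,0,0]], slide=[[0.01,0,0],[0.01,0,0],[0,0,0]], hand=[1,1,1])

```text
time_s: 18.78
tool_pos: [0.4794, 0.1774, 0.0723]
ee_rot: [-1.571, 0.001, 0.003]
contact_force: [-7.4, -2.1, -0.1]
gripper_width: 0.02
```

Request:
drive_tool(dr=[[0,0,0],[0,0,0],[0,0,0],[0,0,0],[0,0,0],[0,0,0],[0,0,0],[0,0,0]], slide=[[-0.35,0,0],[-0.18,0,-0.27],[0,0,-1],[0,0,-1],[0,0,-1],[0,0,-1],[0,0,-1],[0,0,-1]], hand=[1,1,1,1,1,1,1,1])

```text
time_s: 19.45
tool_pos: [0.4655, -0.0124, 0.073]
ee_rot: [-1.571, -0.002, -0.001]
contact_force: [1.1, -1.2, -2.2]
gripper_width: 0.0204
```

Request:
drive_tool(dr=[[0,0,0],[0,0,0],[0,0,0],[0,0,0]], slide=[[0.3,0,-0.06],[0.2,0,0],[0.08,0,0],[0,0,0]], hand=[1,1,1,1])

```text
time_s: 19.78
tool_pos: [0.483, -0.0118, 0.0726]
ee_rot: [-1.571, -0.001, 0.001]
contact_force: [0.4, 0.0, -2.6]
gripper_width: 0.0203
```

Request:
drive_tool(dr=[[0,0,0],[0,0,0],[0,0,0]], slide=[[0.02,0,0],[0.02,0,0],[0,0,0]], hand=[1,1,1])

```text
time_s: 20.03
tool_pos: [0.4836, -0.0116, 0.0726]
ee_rot: [-1.571, -0.001, 0.001]
contact_force: [-0.6, -0.8, -2.2]
gripper_width: 0.0208
```

Request:
drive_tool(dr=[[0,0,0],[0,0,0],[0,0,0],[0,0,0]], slide=[[0.02,0,0],[0.01,0,0],[0.01,0,0],[0,0,0]], hand=[1,1,1,1])

```text
time_s: 20.37
tool_pos: [0.484, -0.0119, 0.0724]
ee_rot: [-1.57, 0.001, 0.002]
contact_force: [-3.6, 1.1, -1.3]
gripper_width: 0.0202
```

Request:
drive_tool(dr=[[0,0,0],[0,0,0],[0,0,0],[0,0,0]], slide=[[0.01,0,0],[0.01,0,0],[0.01,0,0],[0,0,0]], hand=[1,1,1,1])

```text
time_s: 20.7
tool_pos: [0.4848, -0.012, 0.0723]
ee_rot: [-1.57, 0.001, 0.002]
contact_force: [-5.3, 1.3, 0.5]
gripper_width: 0.0202
```

Request:
drive_tool(dr=[[0,0,0],[0,0,0],[0,0,0],[0,0,0]], slide=[[0.01,0,0],[0.01,0,0],[0.01,0,0],[0,0,0]], hand=[1,1,1,1])

```text
time_s: 21.03
tool_pos: [0.4855, -0.0121, 0.0723]
ee_rot: [-1.57, 0.001, 0.002]
contact_force: [-6.0, 2.3, 1.5]
gripper_width: 0.0204
```

Request:
drive_tool(dr=[[0,0,0],[0,0,0],[0,0,0]], slide=[[0.01,0,0],[0.01,0,0],[0,0,0]], hand=[1,1,1])

```text
time_s: 21.28
tool_pos: [0.486, -0.0121, 0.0723]
ee_rot: [-1.57, 0.001, 0.002]
contact_force: [-6.4, 0.6, 1.2]
gripper_width: 0.0202
```

Request:
drive_tool(dr=[[0,0,0],[0,0,0],[0,0,0]], slide=[[0.01,0,0],[0.01,0,0],[0,0,0]], hand=[1,1,1])

```text
time_s: 21.53
tool_pos: [0.4865, -0.0121, 0.0723]
ee_rot: [-1.571, 0.001, 0.003]
contact_force: [-7.1, 0.6, 0.6]
gripper_width: 0.0201
```

Request:
drive_tool(dr=[[0,0,0],[0,0,0],[0,0,0],[0,0,0],[0,0,0],[0,0,0],[0,0,0],[0,0,0]], slide=[[-0.46,0,0],[-0.3,0,0.3],[0,0,1],[0,0,1],[0,0,1],[0,0,1],[0,0,1],[0,0,1]], hand=[1,1,1,1,1,1,1,1])

```text
time_s: 22.2
tool_pos: [0.4651, 0.1786, 0.0729]
ee_rot: [-1.57, -0.001, -0.001]
contact_force: [0.3, 0.7, -1.6]
gripper_width: 0.0207
```

Request:
drive_tool(dr=[[0,0,0],[0,0,0],[0,0,0],[0,0,0]], slide=[[0.25,0,0.02],[0.12,0,0],[0.06,0,0],[0,0,0]], hand=[1,1,1,1])

```text
time_s: 22.53
tool_pos: [0.4784, 0.1767, 0.0726]
ee_rot: [-1.571, 0.0, -0.001]
contact_force: [-0.3, -1.6, -2.4]
gripper_width: 0.0203
```

Request:
drive_tool(dr=[[0,0,0],[0,0,0],[0,0,0]], slide=[[0.02,0,0],[0.02,0,0],[0,0,0]], hand=[1,1,1])

```text
time_s: 22.78
tool_pos: [0.479, 0.1766, 0.0726]
ee_rot: [-1.571, 0.001, -0.0]
contact_force: [0.2, -0.1, -2.4]
gripper_width: 0.0206
```

Request:
drive_tool(dr=[[0,0,0],[0,0,0],[0,0,0],[0,0,0]], slide=[[0.02,0,0],[0.01,0,0],[0.01,0,0],[0,0,0]], hand=[1,1,1,1])

```text
time_s: 23.12
tool_pos: [0.4793, 0.177, 0.0723]
ee_rot: [-1.571, 0.001, 0.002]
contact_force: [-5.8, -1.9, -0.9]
gripper_width: 0.0203
```

Request:
drive_tool(dr=[[0,0,0],[0,0,0],[0,0,0],[0,0,0]], slide=[[0.01,0,0],[0.01,0,0],[0.01,0,0],[0,0,0]], hand=[1,1,1,1])

```text
time_s: 23.45
tool_pos: [0.48, 0.177, 0.0723]
ee_rot: [-1.571, 0.001, 0.002]
contact_force: [-6.7, -2.8, -1.1]
gripper_width: 0.0204
```

Request:
drive_tool(dr=[[0,0,0],[0,0,0],[0,0,0],[0,0,0]], slide=[[0.01,0,0],[0.01,0,0],[0.01,0,0],[0,0,0]], hand=[1,1,1,1])

```text
time_s: 23.78
tool_pos: [0.4807, 0.177, 0.0722]
ee_rot: [-1.571, 0.001, 0.003]
contact_force: [-5.8, -1.8, 0.8]
gripper_width: 0.0202
```

Request:
drive_tool(dr=[[0,0,0],[0,0,0],[0,0,0]], slide=[[0.01,0,0],[0.01,0,0],[0,0,0]], hand=[1,1,1])

```text
time_s: 24.03
tool_pos: [0.4812, 0.177, 0.0722]
ee_rot: [-1.571, 0.002, 0.003]
contact_force: [-7.0, -2.6, 0.4]
gripper_width: 0.0203
```

Request:
drive_tool(dr=[[0,0,0],[0,0,0]], slide=[[0.01,0,0],[0,0,0]], hand=[1,1])

```text
time_s: 24.2
tool_pos: [0.4814, 0.177, 0.0722]
ee_rot: [-1.571, 0.002, 0.003]
contact_force: [-5.8, -2.3, 1.5]
gripper_width: 0.02
```

Request:
drive_tool(dr=[[0,0,0],[0,0,0],[0,0,0],[0,0,0],[0,0,0],[0,0,0],[0,0,0],[0,0,0]], slide=[[-0.35,0,0],[-0.25,0,-0.28],[0,0,-1],[0,0,-1],[0,0,-1],[0,0,-1],[0,0,-1],[0,0,-1]], hand=[1,1,1,1,1,1,1,1])

```text
time_s: 24.87
tool_pos: [0.4659, -0.0126, 0.0729]
ee_rot: [-1.571, -0.002, -0.001]
contact_force: [1.1, -0.1, -2.5]
gripper_width: 0.0205
```

Request:
drive_tool(dr=[[0,0,0],[0,0,0],[0,0,0],[0,0,0]], slide=[[0.35,0,-0.06],[0.22,0,0],[0.1,0,0],[0,0,0]], hand=[1,1,1,1])

```text
time_s: 25.2
tool_pos: [0.4857, -0.0123, 0.0725]
ee_rot: [-1.571, -0.001, 0.001]
contact_force: [-0.3, -0.1, -3.2]
gripper_width: 0.0203
```

Request:
drive_tool(dr=[[0,0,0],[0,0,0],[0,0,0]], slide=[[0.02,0,0],[0.02,0,0],[0,0,0]], hand=[1,1,1])

```text
time_s: 25.45
tool_pos: [0.4862, -0.0121, 0.0725]
ee_rot: [-1.57, -0.001, 0.002]
contact_force: [0.0, -0.1, -2.9]
gripper_width: 0.0206
```

Request:
drive_tool(dr=[[0,0,0],[0,0,0],[0,0,0],[0,0,0]], slide=[[0.02,0,0],[0.01,0,0],[0.01,0,0],[0,0,0]], hand=[1,1,1,1])

```text
time_s: 25.78
tool_pos: [0.4865, -0.0124, 0.0724]
ee_rot: [-1.57, 0.001, 0.002]
contact_force: [-5.4, 1.2, -1.0]
gripper_width: 0.0207
```

Request:
drive_tool(dr=[[0,0,0],[0,0,0],[0,0,0],[0,0,0]], slide=[[0.01,0,0],[0.01,0,0],[0.01,0,0],[0,0,0]], hand=[1,1,1,1])

```text
time_s: 26.12
tool_pos: [0.4872, -0.0125, 0.0723]
ee_rot: [-1.57, 0.001, 0.002]
contact_force: [-5.4, 1.9, -0.2]
gripper_width: 0.0201
```

Request:
drive_tool(dr=[[0,0,0],[0,0,0],[0,0,0],[0,0,0]], slide=[[0.01,0,0],[0.01,0,0],[0.01,0,0],[0,0,0]], hand=[1,1,1,1])

```text
time_s: 26.45
tool_pos: [0.4879, -0.0125, 0.0723]
ee_rot: [-1.57, 0.001, 0.003]
contact_force: [-7.0, 1.2, 0.8]
gripper_width: 0.0205
```

Request:
drive_tool(dr=[[0,0,0],[0,0,0],[0,0,0]], slide=[[0.01,0,0],[0.01,0,0],[0,0,0]], hand=[1,1,1])

```text
time_s: 26.7
tool_pos: [0.4884, -0.0126, 0.0723]
ee_rot: [-1.57, 0.001, 0.003]
contact_force: [-6.8, 0.1, 1.1]
gripper_width: 0.0201
```

Request:
drive_tool(dr=[[0,0,0],[0,0,0],[0,0,0],[0,0,0],[0,0,0],[0,0,0],[0,0,0],[0,0,0]], slide=[[-0.5,0,0],[-0.33,0,0.3],[0,0,1],[0,0,1],[0,0,1],[0,0,1],[0,0,1],[0,0,1]], hand=[1,1,1,1,1,1,1,1])

```text
time_s: 27.37
tool_pos: [0.4655, 0.1776, 0.0729]
ee_rot: [-1.571, -0.001, -0.001]
contact_force: [0.5, -0.7, -2.8]
gripper_width: 0.0202
```

Request:
drive_tool(dr=[[0,0,0],[0,0,0],[0,0,0],[0,0,0]], slide=[[0.28,0,0.02],[0.14,0,0],[0.08,0,0],[0,0,0]], hand=[1,1,1,1])

```text
time_s: 27.7
tool_pos: [0.4807, 0.1759, 0.0725]
ee_rot: [-1.571, 0.0, -0.001]
contact_force: [-0.0, -0.7, -2.6]
gripper_width: 0.0203
```

Request:
drive_tool(dr=[[0,0,0],[0,0,0],[0,0,0],[0,0,0],[0,0,0]], slide=[[0.02,0,0],[0.02,0,0],[0.01,0,0],[0.01,0,0],[0,0,0]], hand=[1,1,1,1,1])

```text
time_s: 28.12
tool_pos: [0.4812, 0.1762, 0.0724]
ee_rot: [-1.571, 0.001, 0.001]
contact_force: [-2.5, -0.8, -1.7]
gripper_width: 0.0207
```

Request:
drive_tool(dr=[[0,0,0],[0,0,0],[0,0,0],[0,0,0]], slide=[[0.01,0,0],[0.01,0,0],[0.01,0,0],[0,0,0]], hand=[1,1,1,1])

```text
time_s: 28.45
tool_pos: [0.4816, 0.1764, 0.0723]
ee_rot: [-1.571, 0.001, 0.002]
contact_force: [-5.0, -2.6, -0.8]
gripper_width: 0.02
```

Request:
drive_tool(dr=[[0,0,0],[0,0,0],[0,0,0],[0,0,0]], slide=[[0.01,0,0],[0.01,0,0],[0.01,0,0],[0,0,0]], hand=[1,1,1,1])

```text
time_s: 28.78
tool_pos: [0.4824, 0.1764, 0.0723]
ee_rot: [-1.571, 0.001, 0.002]
contact_force: [-6.5, -2.3, -1.0]
gripper_width: 0.0203
```

Request:
drive_tool(dr=[[0,0,0],[0,0,0],[0,0,0],[0,0,0]], slide=[[0.01,0,0],[0.01,0,0],[0.01,0,0],[0,0,0]], hand=[1,1,1,1])

```text
time_s: 29.12
tool_pos: [0.4831, 0.1764, 0.0723]
ee_rot: [-1.571, 0.001, 0.003]
contact_force: [-6.0, -2.0, 0.3]
gripper_width: 0.0201
```

Request:
drive_tool(dr=[[0,0,0],[0,0,0],[0,0,0]], slide=[[0.01,0,0],[0.01,0,0],[0,0,0]], hand=[1,1,1])

```text
time_s: 29.37
tool_pos: [0.4835, 0.1764, 0.0722]
ee_rot: [-1.571, 0.002, 0.003]
contact_force: [-7.4, -3.4, 1.0]
gripper_width: 0.0205
```

Request:
drive_tool(dr=[[0,0,0],[0,0,0],[0,0,0],[0,0,0],[0,0,0],[0,0,0],[0,0,0],[0,0,0]], slide=[[-0.5,0,0],[-0.3,-0.5,-0.2],[0,-0.7,-0.9],[0,-0.7,-1],[0,-0.7,-1],[0,-0.7,-1],[0,0,-1],[0,0,-0.2]], hand=[1,1,1,1,1,1,1,1])

```text
time_s: 30.03
tool_pos: [0.4631, 0.0141, 0.1733]
ee_rot: [-1.573, -0.002, -0.005]
contact_force: [-0.4, 0.2, -2.2]
gripper_width: 0.0203
```

Request:
drive_tool(dr=[[0,0,0],[0,0,0]], slide=[[0,0,0],[0,0,0]], hand=[1,1])

```text
time_s: 30.2
tool_pos: [0.4614, 0.0178, 0.1716]
ee_rot: [-1.57, 0.0, -0.001]
contact_force: [0.3, 0.8, -2.4]
gripper_width: 0.0202
```

```bash
python3 st.py
python3 - <<'E'
from bench import arm,vision
from h import *
import pickle
s=arm.get_state(); c=vision.get_calibration("wrist"); im=vision.snapshot("wrist")
pickle.dump((s,c),open("w7.pkl","wb"))
b=im[:,:,::-1]; cv2.imwrite("pics/w7.png",b)
cv2.imwrite("pics/w7z.png",cv2.resize(b[0:150,330:480],None,fx=4,fy=4,interpolation=cv2.INTER_CUBIC))
E
```

```text
30.2 [461.41  17.83 171.58] F [ 0.32  0.81 -2.45] yaw -0.03 xz 0.0005
```

View pics/w7.png

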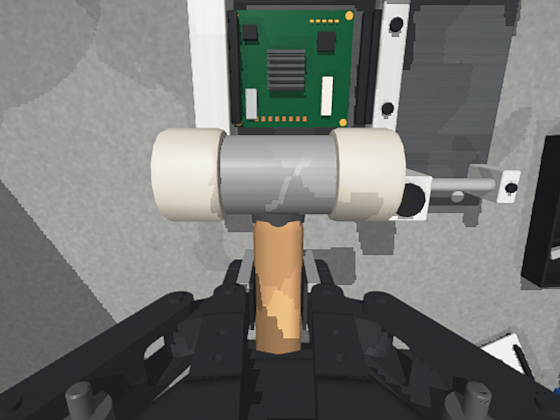

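View pics/w7z.png

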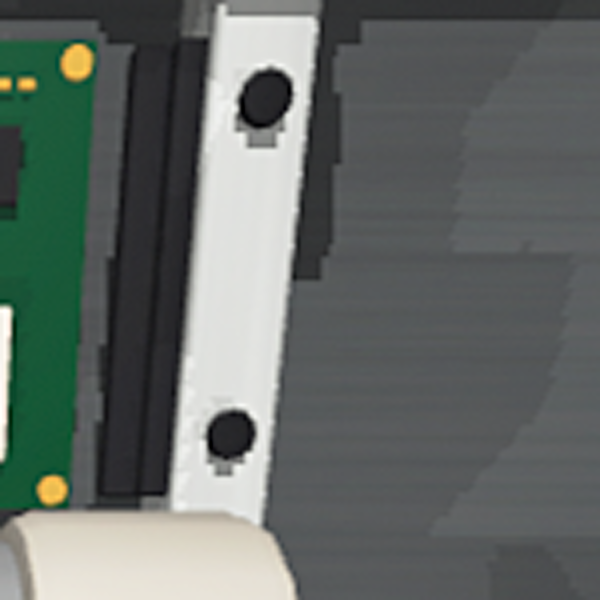

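The zoom shows a clear strip between the board's edge (98,50)–(72,490) and the lip (133,45)–(100,492). I'll put numbers on it.

Run:
```python
import pickle
from h import *
s,c=pickle.load(open("w7.pkl","rb"))
Z=lambda u,v:(330+(u+.5)/4-.5,(v+.5)/4-.5)
for n,p,z in [("bL",(98,50),.042),("bR",(72,490),.042),("lipL45",(133,48),.045),("lipR45",(99,490),.045),("lipL51",(133,48),.051),("lipR51",(99,490),.051),("scrL",(266,98),.058),("scrR",(231,434),.058)]:
    print(n,(ray(c,Z(*p),z)*1000).round(1))
```

```text
bL [523.4 176.4  42. ]
bR [523.6  91.8  42. ]
lipL45 [529.7 175.8  45. ]
lipR45 [528.9  91.8  45. ]
lipL51 [528.2 173.8  51. ]
lipR51 [527.4  91.7  51. ]
scrL [552.5 163.2  58. ]
scrR [552.  102.5  58. ]
```

Request:
drive_tool(dr=[[0,0,0],[0,0,0],[0,0,0],[0,0,0],[0,0,0],[0,0,0],[0,0,0],[0,0,0]], slide=[[0.1,0,-0.6],[0.1,0,-1],[0.2,0,-1],[0.2,0,-1],[0.2,0.3,-1],[0.2,0.5,-1],[0.2,0.6,-1],[0.1,0.6,-1]], hand=[1,1,1,1,1,1,1,1])

```text
time_s: 30.92
tool_pos: [0.5016, -0.2105, 0.1107]
ee_rot: [-1.571, -0.003, 0.001]
contact_force: [1.2, -0.2, -3.1]
gripper_width: 0.0202
```

Request:
drive_tool(dr=[[0,0,0],[0,0,0],[0,0,0],[0,0,0],[0,0,0],[0,0,0]], slide=[[0,0.6,-1],[0,0.6,-0.8],[0,0.6,-0.35],[0,0.4,0],[0,0,0],[0,0,0]], hand=[1,1,1,1,1,1])

```text
time_s: 31.42
tool_pos: [0.5003, -0.2732, 0.0448]
ee_rot: [-1.569, -0.0, 0.003]
contact_force: [1.0, -0.8, -2.0]
gripper_width: 0.0205
```

```bash
python3 st.py
python3 - <<'E'
from bench import arm,vision
from h import *
im=vision.snapshot("wrist")
cv2.imwrite("pics/w8.png",im[:,:,::-1])
E
```

```text
31.4167 [ 500.25 -273.18   44.79] F [ 0.97 -0.75 -1.97] yaw 0.11 xz -0.0016
```

View pics/w8.png

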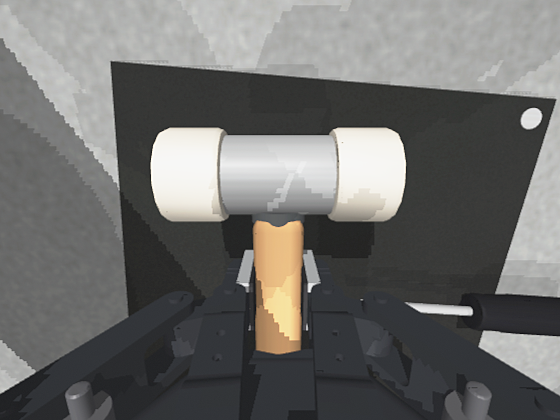

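Request:
drive_tool(dr=[[0,0,0],[0,0,0],[0,0,0],[0,0,0],[0,0,0]], slide=[[0,0.6,0],[0,0.35,0],[0,0.15,0],[0,0.05,0],[0,0,0]], hand=[1,1,1,1,1])

```text
time_s: 31.88
tool_pos: [0.5004, -0.2745, 0.0112]
ee_rot: [-1.571, -0.001, 0.001]
contact_force: [0.3, 0.2, -2.2]
gripper_width: 0.02
```

Request:
drive_tool(dr=[[0,0,0],[0,0,0]], slide=[[0,0.04,0],[0,0,0]], hand=[1,1])

```text
time_s: 32.05
tool_pos: [0.5007, -0.275, 0.0104]
ee_rot: [-1.571, -0.001, -0.0]
contact_force: [-0.6, -0.4, -3.1]
gripper_width: 0.0203
```

Request:
drive_tool(dr=[[0,0,0],[0,0,0],[0,0,0]], slide=[[0,0.04,0],[0,0.03,0],[0,0,0]], hand=[1,1,1])

```text
time_s: 32.3
tool_pos: [0.5003, -0.2748, 0.0078]
ee_rot: [-1.571, -0.0, 0.0]
contact_force: [-0.5, -0.4, -2.1]
gripper_width: 0.0205
```

Request:
drive_tool(dr=[[0,0,0],[0,0,0]], slide=[[0,0.03,0],[0,0,0]], hand=[1,1])

```text
time_s: 32.47
tool_pos: [0.5004, -0.2749, 0.0075]
ee_rot: [-1.571, -0.001, 0.0]
contact_force: [-2.8, 2.3, 5.9]
gripper_width: 0.0201
```

Contact with the mat. I'll release to a modest opening.

Request:
drive_tool(dr=[[0,0,0],[0,0,0],[0,0,0],[0,0,0],[0,0,0]], slide=[[0,0,0],[0,0,0],[0,0,0],[0,0,0],[0,0,0]], hand=[0.7,0.6,0.5,0.45,0.45])

```text
time_s: 32.88
tool_pos: [0.5004, -0.2748, 0.0069]
ee_rot: [-1.571, -0.0, 0.0]
contact_force: [-0.1, 0.0, -0.3]
gripper_width: 0.0469
```

Request:
drive_tool(dr=[[0,0,0],[0,0,0],[0,0,0],[0,0,0],[0,0,0],[0,0,0],[0,0,0],[0,0,0]], slide=[[0,-0.3,0],[0,-0.8,0],[0,-1,0],[0,-1,0],[0,-1,0],[0,-1,0],[0,-0.7,0],[0,0,0]], hand=[0.45,0.45,0.45,0.45,0.45,0.45,0.45,0.45])

```text
time_s: 33.55
tool_pos: [0.5024, -0.2762, 0.1864]
ee_rot: [-1.575, -0.005, -0.004]
contact_force: [0.0, -0.5, 0.3]
gripper_width: 0.0471
```

```bash
python3 st.py
python3 - <<'E'
from bench import arm,vision
from h import *
im=vision.snapshot("wrist")
cv2.imwrite("pics/w9.png",im[:,:,::-1])
a=vision.snapshot("scene")[:,:,::-1]; cv2.imwrite("pics/s9.png",cv2.resize(a[130:300,80:460],None,fx=2,fy=2))
E
```

```text
33.55 [ 502.43 -276.24  186.4 ] F [ 0.01 -0.53  0.32] yaw 0.04 xz 0.0063
```

View pics/w9.png

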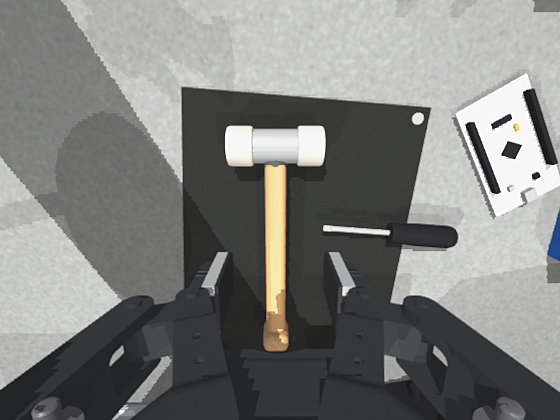

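View pics/s9.png

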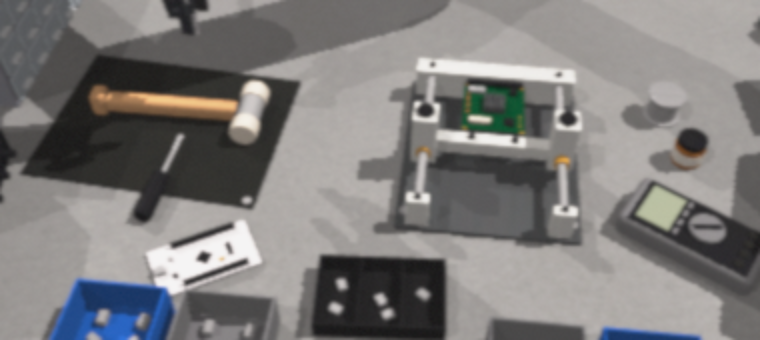

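The mallet lies flat, wholly on the mat, clear of the screwdriver, and the robot is touching nothing. I'm handing in.

```bash
python3 -c "
from bench import arm
print(arm.close_job())"
```

```text
the job is handed in; nothing more can be done
None
```

The jaw is clear of the board at both ends, the mallet is lying flat on the mat, and I handed the job in at about 33.6 s, against the 67 s limit.

- **Tapping:** I gave eight slow taps, right and left in turn, each stopped by the force reading. By feel, the right end moved about 8.4 mm and the left about 9.1 mm. The camera agrees: the jaw's beam screws moved about 8.7 mm.
- **Clearance:** After the last tap, the wrist camera put the lip about 4 to 6 mm clear of the board's edge at both ends. The two ends were square to within about 1 mm. I could not tell for certain which edge of the lip I was seeing, so that range allows for both.
- **Force:** Readings were mostly 5 to 7.5 N, with two high ones of 8.9 N (first tap) and 8.5 N. Noise was about 0.7 N and I only got a reading at the end of each move. No reading passed 9.2 N, but a brief peak between readings can't be ruled out.
- **Bench:** The last pictures show the mallet wholly on the mat, clear of the screwdriver, and the board and other things where they were. I set the mallet down about 50 mm further in than it first lay, because its knob had been over the mat's edge.

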